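Test a relay: seat it, lock it in, hold the dead-man paddle half-way

TASK

Test the small plug-in relay on the bench tester: drop it upright into the tester's socket so that it is fully home, swing the locking lever shut over it, then press the spring-loaded dead-man paddle half-way down with the fingers (its free end level with the top of the gauge post beside it) and hold it there. Never push the paddle right down to its stop, and leave the other things on the bench where they are. Finish while still holding the paddle half-way: do not let go.

Things in the scene. Friction and masses are not known exactly. Their poses are not given: they have to be found in the camera images.
- tester: Bench tester, a grey painted box fixed to the bench, 200 (x) x 260 (y) x 50 mm high; origin at the centre of its underside, x and y along its sides, z up. On its top: the socket block on the +y half, the paddle on the -y half, the lever post near the +y edge.
- socket_mouth (a point): Centre of the socket's rectangular mouth, at the top of a black block 60 (x) x 52 (y) x 24 mm high on the tester; the pocket is 39 mm along the tester's x by 31 mm along its y and 20 mm deep, with a small chamfer.
- socket_floor (a point): Centre of the socket's inner floor, 20 mm below the mouth (54 mm above the bench); the relay's underside rests here when home.
- relay: The relay: an upright block 36 (its x) x 28 (its y) x 62 mm high, black foot, grey cover with a small paper label on top, about 0.1 kg; stands loose on the bench. Origin at the centre of its underside. It fits the socket with its x along the tester's x, either way round; home, it stands 42 mm out of the socket.
- lock (a joint): Locking lever: flat steel bar 14 mm wide and 8 mm thick that turns about an upright axis; 0 = shut (bar along the tester's -y from its pivot, across the top of the seated relay, at a stop), growing counter-clockwise from above as it opens (at pi/2 the bar points along the tester's +x), up to 2.0. Stiff: stays where it is left, about 1 N at the knob moves it. It starts open. The bar's underside passes 3 mm above a relay that is home and is blocked by one that is not.
- lock_pivot (a point): On the lever's axis, level with the bar's upper face (127 mm above the bench); 55 mm to the tester's +y of the socket's centre.
- lock_knob (a point): Centre of the top of the lever's knob: an upright black round pin, 14 mm thick, standing 30 mm above the bar near its free end, 88 mm from the pivot axis. Shut, it is 33 mm beyond the relay's centre.
- paddle (a joint): Dead-man paddle: black flat plate 100 mm long, 40 wide, 10 thick, hinged at its end towards the tester's +x (hinge 68 mm above the bench), the free end towards -x. 0 = released, sloping up 0.4 rad towards the free end; 0.40 rad = right down at its stop, level. Half-way is 0.20 rad. A spring (1.8 N m/rad, preloaded) returns it: pressed on the ribbed pad it takes about 5 N to start, 9 N half-way, 13 N at the stop.
- paddle_pad (a point): Point on the upper face of the paddle's ribbed pad, mid-width, 80 mm from the hinge (20 mm from the free end), where to press. It sinks 15 mm to half-way and 31 mm to the stop. A steel gauge post, 10 mm thick, 41 mm to the tester's -y of the paddle's middle near its free end, is 93 mm high above the bench: the top of the free end is level with it at half-way.
- contactor: Bystander: a larger grey and black contactor, 60 x 52 x 58 mm, too big for the socket; origin at the centre of its underside.
- jar: Bystander: a round screw-top jar, 58 mm across, 70 mm high; origin at the centre of its underside.
- driver: Bystander: a screwdriver lying beyond the tester.
There are look-alikes about, which are no part of the job. Leave any blue look-alike of the relay alone.

How it is judged:
On the way, in this order (a step that is already met when the one before it is completed fails the run):
1. the relay is fully home in the socket, upright (horizontal distance between relay and socket_floor below 0.005 m and z of relay in the frame of socket_floor below 0.003 m and angle between relay's own z axis and vertical below 0.12 rad), for 0.2 s.
2. the locking lever is shut over the seated relay (value of joint lock below 0.12 rad and horizontal distance between relay and socket_floor below 0.005 m and z of relay in the frame of socket_floor below 0.003 m), for 0.2 s.
3. the paddle is held half-way down by the fingers (value of joint paddle between 0.13 and 0.27 rad and contact force between the fingers and paddle above 4 N), for 0.3 s.
At the end, for the whole second after the job is handed in: The relay is home in the socket (within 3 mm of the floor, 5 mm of the centre, 0.12 rad of upright) and at rest, the locking lever is within 0.12 rad of shut, and the fingers hold the paddle half-way (0.20 rad, give or take 0.07, about 5 mm at the pad) with more than 4 N (all of step 2 and all of step 3 and angle between relay's own z axis and vertical below 0.12 rad and linear speed of relay below 0.03 m/s); the arm keeps its last pose, push and grip.
It fails at once if the paddle is pushed right down to its stop (beyond 0.36 of 0.40 rad) (value of joint paddle above 0.36 rad).
It fails at once if a bystander is moved more than 30 mm (distance of any of contactor, jar, driver from where it was at the start of the episode above 0.03 m).
It also fails if it takes over 72 s, if anything falls off the work surface, if the arm or the gripper's body presses on something with over 40 N, if the wrist force passes 120 N, or if a joint passes its speed limit or range.

ROBOT

A 6-joint arm with a two-finger parallel gripper is mounted at the origin on the work surface. World frame = base frame: x ahead of the robot, y to its left, z up, the work surface at z = 0. Lengths are in m, angles in rad, forces in N, time in s.
With the tool pointing down it reaches from about 0.35 to 0.975 m from the base axis. Payload 4.9 kg.
Tool frame: the origin (TCP) lies on the centre line of the jaws, within the pads' length; the fingertips stand 8 mm ahead of it and the grasp point (between the pads) lies 11 mm behind it; z points along the fingers, y is the direction in which the jaws open and shut (so a half turn about z gives the same grasp; the last joint's range is limited). The gripper opens to 85 mm and grips with 20 to 120 N. Pads are 22 mm wide; open, the fingers measure 114 mm over their backs; the gripper's body (76 mm by 85 mm) begins 54 mm behind the grasp point. The pads swing forward as they close: fully open they stand 13 mm farther back than shut.
Start: joints at [-1.32, 0.053, 1.613, -0, 1.476, -0.119], TCP at [0.226, -0.583, 0.239] pointing down, gripper open.
Joint ranges: [-3.01, 3.01], [-1.01, 2.22], [0.06, 2.58], [-1.02, 4.17], [0.09, 2.62], [-3.14, 3.14]. Speed limits (rad/s): [2.57, 2.57, 3.14, 3.14, 3.14, 3.14].

INTERFACE

Orientations are given as a rotation vector (axis times angle).
In Python, from station import get_obs, get_image, calibration, finish_job gives the robot as it stands. The module is installed in compiled form; this text tells all that it offers.
- The arm moves only by the shell command python3 -m jog 'ROWS' [FORCE]. ROWS is JSON, a list of rows, each a list of 7 numbers: the shift along the tool's x, y, z in cm, then the turn, a rotation vector about the tool's x, y, z in rad, then the closure in counts, from 0 (fully open) to 255 (shut). In form: [[dx, dy, dz, ax, ay, az, jaw], ...]. A call has 1 to 8 rows; each row is the pose to reach, as a shift and turn from the pose measured when the call began, along the tool's axes at that moment; what a row does not reach only later rows make up. A row lasts 1/12 s, in which the tool goes at most 41.7 mm and 7.16 degrees, less where a joint would pass 70% of its speed; a pose out of reach is approached as far as the arm can. A call with a gripper value outside its range is refused whole. The fingers move at their own pace and stop on an object; FORCE is the grip in N (left out, the last holds). Time passes only in rows, so rows that repeat a pose let the fingers close. It gives the time, the measured TCP pose, the force and the opening at its end, in the units of the state.
- get_obs(): the state, without advancing time (a new reading comes with each control period).
- get_image(name): name is "scene" or "top" or "wrist"; returns the picture (384x512x3 uint8, red, green, blue); there is no depth.
- calibration(name): a dict with "vfov" (degrees; the focal length in pixels is half the picture's height over the tangent of half this angle, whatever the lens; pixels are square), "cx", "cy" (the principal point, pixels), "dist_coeffs" ([k1, k2, p1, p2, k3] as OpenCV has them; the pictures are not rectified), "R" (3x3) and "t" (3): a world point X has camera coordinates R X + t. Camera axes: x right, y down, z forward; pixel columns grow to the right and rows downward; lengths in m; the calibration is good to about 2 mm. A picture is of the moment at which its call begins: read the wrist's pose just before it. calibration takes no time and is no camera call; for the wrist camera it gives the pose at the moment of the call.
- finish_job(): hands the job in, once; it reports no verdict.
The state is a dict: "t": time; "q": joint angles; "dq": joint speeds; "effort": joint torques, N m; "tool_pos": TCP position; "tool_rot": TCP orientation; "contact_force": force on the tool from outside, world axes, zero at the start; "wrist_torque": the same for the moment, N m; "opening": finger opening in m.
Only numpy, scipy, OpenCV 4.12 (cv2) and the standard library are available. Lean on these libraries where they do the work, as an engineer would, in place of code of your own. Each camera call takes 0.05 s, during which the arm holds its last target. There are 200 camera calls.

## Working session

There is one attempt and no reset: what is moved stays moved. The work goes in short steps, Python scripts to look and compute and a shell command to move; the robot and the scene stay as the last step left them, time stands still between calls to the robot, and variables do not carry over. Pictures are saved under pics/ and viewed, about 8 in all and at most 12, crops included, and the job is handed in when it is done.

```bash
mkdir -p pics
cat > h.py <<'E'
import numpy as np, cv2
from station import *
from scipy.spatial.transform import Rotation as Ro
def K(c):
    f=192/np.tan(np.radians(c["vfov"])/2); return np.array([[f,0,c["cx"]],[0,f,c["cy"]],[0,0,1.]])
def ray(name,px,z,c=None):
    c=c or calibration(name); u=cv2.undistortPoints(np.array([[px]],float),K(c),np.array(c["dist_coeffs"]))[0,0]
    R=np.array(c["R"]);t=np.array(c["t"]); o=-R.T@t; d=R.T@np.array([*u,1]); return o+d*(z-o[2])/d[2]
def proj(name,X,c=None):
    c=c or calibration(name); return cv2.projectPoints(np.array(X,float).reshape(-1,1,3),cv2.Rodrigues(np.array(c["R"]))[0],np.array(c["t"],float),K(c),np.array(c["dist_coeffs"]))[0][:,0]
def shot(name,fn,crop=None,k=1):
    im=get_image(name)[:,:,::-1]; cv2.imwrite("pics/raw_"+fn,im)
    if crop: im=im[crop[1]:crop[3],crop[0]:crop[2]]
    cv2.imwrite("pics/"+fn,cv2.resize(im,None,fx=k,fy=k,interpolation=cv2.INTER_CUBIC))
def totool(X,o=None):
    o=o or get_obs(); return Ro.from_rotvec(o["tool_rot"]).inv().apply(np.array(X)-o["tool_pos"])*100
E
python3 - <<'E'
from h import *
shot("scene","s.png",None,1.5); shot("top","t.png",None,1.5)
o=get_obs(); print(o["t"],o["tool_pos"],o["tool_rot"],Ro.from_rotvec(o["tool_rot"]).as_matrix().round(3),o["contact_force"],o["opening"])
for n in("scene","top","wrist"):
  c=calibration(n);print(n,c["vfov"],(-np.array(c["R"]).T@np.array(c["t"])).round(3))
E
```

```text
0.1 [ 0.22574729 -0.58222502  0.23817979] [-3.08625587e+00 -5.77179373e-01  2.08735139e-04] [[ 0.932  0.361 -0.   ]
 [ 0.361 -0.932  0.002]
 [ 0.    -0.002 -1.   ]] [-0.51993693  0.03201505  0.19261615] 0.08518078566742864
scene 48.463849811737504 [1.099 0.128 0.971]
top 53.76364817777921 [0.483 0.006 1.039]
wrist 70.67349421870041 [ 0.291 -0.558  0.372]
```

View pics/s.png

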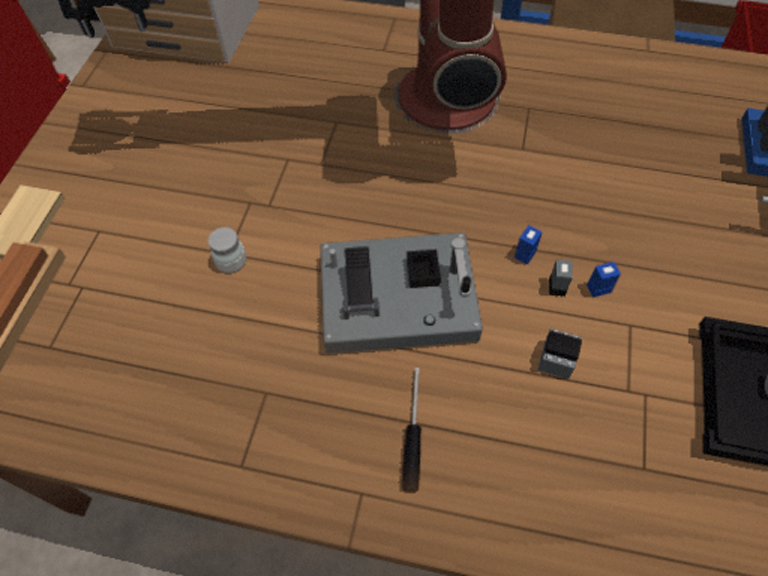

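View pics/t.png

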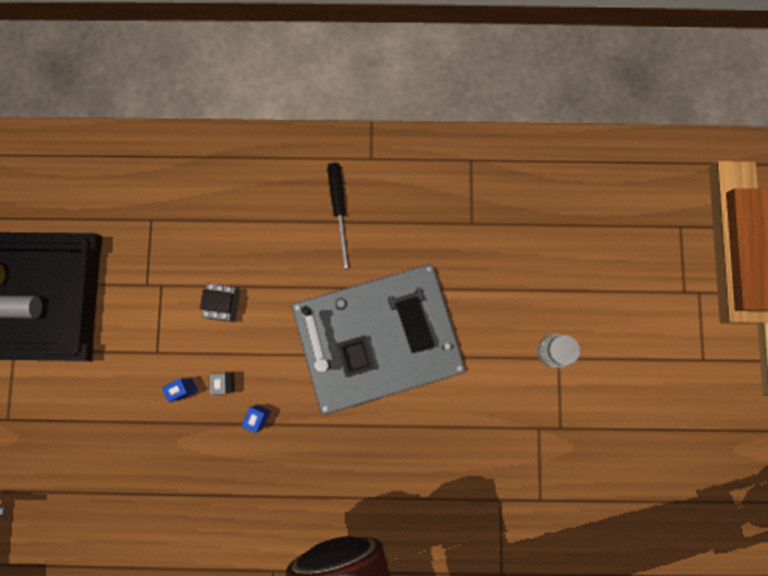

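Top view (1.5x): the grey relay is at (220,383). The possible confusions are the blue look-alikes at (177,390) and (256,420) and the larger contactor at (220,302). The tester is centred near (380,338), with the lever pivot at (321,366), the knob at (307,312), the socket at (356,356), the paddle at (413,322) and the jar at (560,350). I'll check the choice in a close crop.

Run:
```python
import cv2
im=cv2.imread("pics/raw_t.png")[170:290,104:320]
cv2.imwrite("pics/tc.png",cv2.resize(im,None,fx=3.7,fy=3.7,interpolation=cv2.INTER_CUBIC))
```

```text
(no output)
```

View pics/tc.png

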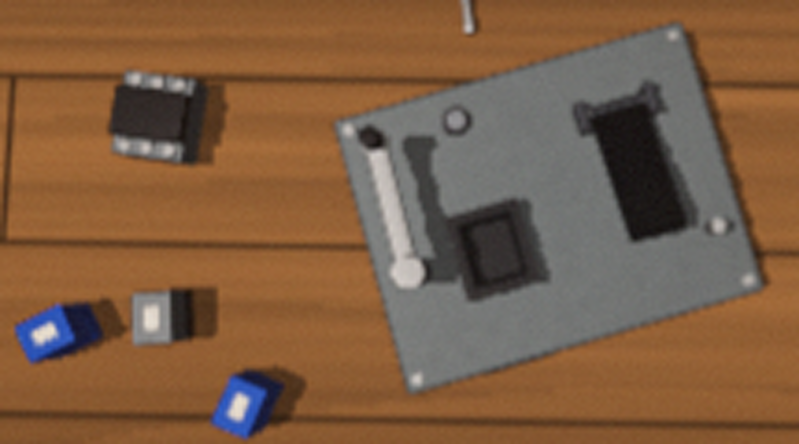

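The crop shows a plain grey block with a paper label and a black foot, at about (153,318), about 40x53 px on top. That is the relay; the contactor is clearly larger and has no label.

Run:
```python
from h import *
P=lambda x,y,z:ray("top",(104+(x+.5)/3.7-.5,170+(y+.5)/3.7-.5),z)
c=np.array([P(*p,.05) for p in[(335,123),(682,24),(765,285),(408,392)]])
loc=np.array([[.1,.13],[.1,-.13],[-.1,-.13],[-.1,.13]])
a=c[:,:2]-c[:,:2].mean(0); th=np.arctan2((loc[:,0]*a[:,1]-loc[:,1]*a[:,0]).sum(),(loc*a).sum())
m=c[:,:2].mean(0);R=np.array([[np.cos(th),-np.sin(th)],[np.sin(th),np.cos(th)]])
print("tester",m,th,((m+loc@R.T)-c[:,:2]).round(4).tolist())
T=lambda p:((p[:2]-m)@R).round(4)
for n,p in dict(mouth=(493,249,.074),pivot=(407,272,.127),knob=(371,137,.157),gauge=(719,226,.093),pin=(456,120,.06)).items(): w=P(*p); print(n,w.round(4),T(w))
for p in[(596,124),(645,110)]: w=P(*p,.073);print("hinge end",w.round(4),T(w))
for p in[(634,241),(690,224)]: w=P(*p,.11);print("free end",w.round(4),T(w))
r=np.array([P(*p,.062) for p in[(132,292),(172,291),(172,344),(135,345)]]);print("relay",r.round(4).tolist(),r.mean(0),P(152,319,.062))
print(get_obs()["q"])
```

```text
tester [5.33397293e-01 3.31545342e-04] 0.2988390283173389 [[0.002, 0.0019], [0.0038, -0.0004], [-0.0031, -0.0013], [-0.0028, -0.0002]]
mouth [0.501  0.0376 0.074 ] [-0.02    0.0451]
pivot [0.4845 0.091  0.127 ] [-0.02    0.1011]
knob [0.5687 0.1132 0.157 ] [0.067  0.0975]
gauge [ 0.5182 -0.1146  0.093 ] [-0.0484 -0.1053]
pin [0.5909 0.0657 0.06  ] [0.0742 0.0455]
hinge end [ 0.5881 -0.0322  0.073 ] [ 0.0427 -0.0472]
hinge end [ 0.5983 -0.0661  0.073 ] [ 0.0425 -0.0826]
free end [ 0.5069 -0.0564  0.11  ] [-0.042  -0.0464]
free end [ 0.5186 -0.0933  0.11  ] [-0.0417 -0.0851]
relay [[0.468, 0.2869, 0.062], [0.4691, 0.2592, 0.062], [0.4331, 0.2574, 0.062], [0.432, 0.2829, 0.062]] [0.45056159 0.2716088  0.062     ] [0.44983059 0.27208581 0.062     ]
[-1.32000942e+00  5.32982045e-02  1.61415932e+00 -1.22260470e-05
  1.47596962e+00 -1.18972708e-01]
```

```bash
cat >> h.py <<'E'
m=np.array([.5334,.0003]); th=.2988
def W(x,y,z): return np.array([m[0]+x*np.cos(th)-y*np.sin(th), m[1]+x*np.sin(th)+y*np.cos(th), z])
def plan(X,yaw):  # tool down, tool y along angle yaw
    o=get_obs(); s,c=np.sin(yaw),np.cos(yaw)
    Rt=Ro.from_matrix(np.array([[-s,c,0],[c,s,0],[0,0,-1.]]).T)
    R0=Ro.from_rotvec(o["tool_rot"]); print("t",round(o["t"],2),"pos",np.round(o["tool_pos"],4),"q",np.round(o["q"],2),"F",np.round(o["contact_force"],1),"open",round(o["opening"],4))
    print("SHIFT",totool(X,o).round(2),"TURN",(R0.inv()*Rt).as_rotvec().round(3))
E
sed -i 's/np.array(\[\[-s,c,0\],\[c,s,0\]/np.array([[-s,c,0],[c,s,0]/' h.py
python3 -c "
from h import *
plan([.45,.272,.24],.06)"
```

```text
t 0.1 pos [ 0.2257 -0.5822  0.2382] q [-1.32  0.05  1.61 -0.    1.48 -0.12] F [-0.5  0.   0.2] open 0.0852
SHIFT [ 5.178e+01 -7.155e+01 -4.000e-02] TURN [-1.000e-03 -1.000e-03 -1.261e+00]
```

```bash
python3 -m jog '[[30,-24,0,0,0,-1.26,0],[30,-24,0,0,0,-1.26,0],[30,-24,0,0,0,-1.26,0],[30,-24,0,0,0,-1.26,0],[30,-24,0,0,0,-1.26,0],[30,-24,0,0,0,-1.26,0],[30,-24,0,0,0,-1.26,0],[30,-24,0,0,0,-1.26,0]]'; python3 -c "
from h import *
plan([.45,.272,.24],.06)"
```

```text
t: 0.77
tool_pos: [0.3934, -0.2923, 0.2384]
tool_rot: [-2.426, -1.993, -0.001]
contact_force: [1.3, -0.6, 0.7]
opening: 0.0859
t 0.77 pos [ 0.3934 -0.2923  0.2384] q [-0.79 -0.28  1.92  0.    1.5  -0.6 ] F [ 1.3 -0.6  0.7] open 0.0859
SHIFT [56.46 -5.4  -0.06] TURN [-0.    -0.002 -0.255]
```

```bash
python3 -m jog '[[56.5,-5.4,0,0,0,-0.255,0],[56.5,-5.4,0,0,0,-0.255,0],[56.5,-5.4,0,0,0,-0.255,0],[56.5,-5.4,0,0,0,-0.255,0],[56.5,-5.4,0,0,0,-0.255,0],[56.5,-5.4,0,0,0,-0.255,0],[56.5,-5.4,0,0,0,-0.255,0],[56.5,-5.4,0,0,0,-0.255,0]]'; python3 -c "
from h import *
plan([.45,.272,.24],.06)"
```

```text
t: 1.43
tool_pos: [0.4258, 0.0393, 0.2389]
tool_rot: [-2.154, -2.286, -0.002]
contact_force: [0.5, -0.7, 0.5]
opening: 0.0854
t 1.43 pos [0.4258 0.0393 0.2389] q [-0.08 -0.45  2.05  0.    1.55 -0.14] F [ 0.5 -0.7  0.5] open 0.0854
SHIFT [23.08  3.79 -0.07] TURN [ 0.    -0.002 -0.001]
```

```bash
python3 -m jog '[[23.1,3.8,0,0,0,0,0],[23.1,3.8,0,0,0,0,0],[23.1,3.8,0,0,0,0,0],[23.1,3.8,0,0,0,0,0],[23.1,3.8,0,0,0,0,0],[23.1,3.8,0,0,0,0,0],[23.1,3.8,0,0,0,0,0],[23.1,3.8,0,0,0,0,0]]'; python3 -c "
from h import *
plan([.45,.272,.24],.06)
c=calibration('wrist');np.save('wc.npy',[c]);shot('wrist','w1.png',None,1.5)
print(proj('wrist',[[.45,.272,.062],[.45,.272,0]],c)*1.5)"
```

```text
t: 2.1
tool_pos: [0.4494, 0.2732, 0.2385]
tool_rot: [-2.15, -2.288, 0.001]
contact_force: [0.2, 0.1, 0.1]
opening: 0.0855
t 2.1 pos [0.4494 0.2732 0.2385] q [ 0.4  -0.19  1.84  0.    1.49  0.34] F [0.2 0.1 0.1] open 0.0855
SHIFT [-0.13  0.05 -0.15] TURN [-0.002 -0.001  0.002]
[[386.79487019 266.6849228 ]
 [386.66953398 251.96795228]]
```

View pics/w1.png

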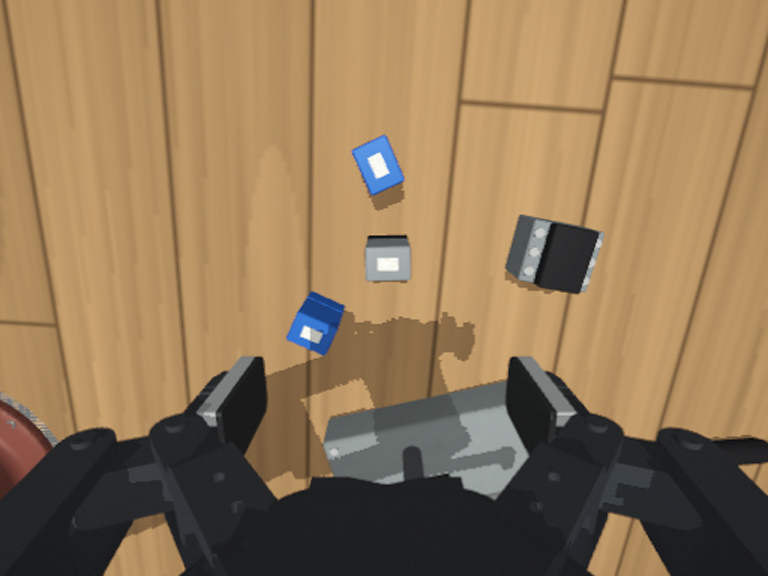

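The wrist view shows the grey relay's top face from (366,247) to (411,281), aligned with the jaws. The blue blocks at (378,165) and (316,323) are clear of the finger paths.

```bash
python3 -c "
from h import *
c=np.load('wc.npy',allow_pickle=True)[0]
pt=[(366,248),(409,248),(411,281),(366,282)]
r=np.array([ray('wrist',((x+.5)/1.5-.5,(y+.5)/1.5-.5),.062,c) for x,y in pt]);print(r.round(4),r.mean(0))
X=r.mean(0);e=r[1]-r[0]+r[2]-r[3];print('yaw',np.arctan2(e[1],e[0]),'sizes',np.linalg.norm(e)/2)
plan([(X[0]+.450)/2,(X[1]+.272)/2,.034],.06)"
```

```text
[[0.4328 0.2859 0.062 ]
 [0.4659 0.288  0.062 ]
 [0.4696 0.2619 0.062 ]
 [0.4342 0.2588 0.062 ]] [0.45064321 0.27363591 0.062     ]
yaw 0.07530488399057628 sizes 0.03435838641780214
t 2.15 pos [0.4496 0.2722 0.2386] q [ 0.4  -0.19  1.84  0.    1.49  0.34] F [-0.9  0.1  0.6] open 0.0851
SHIFT [ 0.04  0.1  20.46] TURN [-0.001 -0.001  0.001]
```

```bash
python3 -m jog '[[0,0.1,4,0,0,0,0],[0,0.1,8,0,0,0,0],[0,0.1,12,0,0,0,0],[0,0.1,15,0,0,0,0],[0,0.1,18,0,0,0,0],[0,0.1,20.4,0,0,0,0],[0,0.1,20.4,0,0,0,0],[0,0.1,20.4,0,0,0,0]]' 40; python3 -c "
from h import *
plan([.4505,.2728,.034],.06)"
```

```text
t: 2.82
tool_pos: [0.4494, 0.2708, 0.0335]
tool_rot: [-2.153, -2.284, 0.006]
contact_force: [0.4, 0.7, -0.2]
opening: 0.0857
t 2.82 pos [0.4494 0.2708 0.0335] q [0.4  0.04 1.99 0.   1.11 0.34] F [ 0.4  0.7 -0.2] open 0.0857
SHIFT [ 0.2   0.13 -0.05] TURN [-0.004  0.001 -0.001]
```

```bash
python3 -m jog '[[0.2,0.1,0,0,0,0,0],[0.2,0.1,0,0,0,0,120],[0.2,0.1,0,0,0,0,255],[0.2,0.1,0,0,0,0,255],[0.2,0.1,0,0,0,0,255],[0.2,0.1,0,0,0,0,255],[0.2,0.1,0,0,0,0,255],[0.2,0.1,0,0,0,0,255]]' 40; python3 -m jog '[[0,0,0,0,0,0,255],[0,0,0,0,0,0,255],[0,0,-3,0,0,0,255],[0,0,-7,0,0,0,255],[0,0,-11,0,0,0,255],[0,0,-15,0,0,0,255],[0,0,-17,0,0,0,255],[0,0,-17,0,0,0,255]]' 40; python3 -c "
from h import *
c=calibration('wrist');np.save('wc2.npy',[c]);shot('wrist','w2.png',(100,180,420,384),2.4)
plan(W(-.02,.045,.19),.2988)"
```

```text
t: 3.48
tool_pos: [0.451, 0.2732, 0.0347]
tool_rot: [-2.154, -2.284, 0.003]
contact_force: [-2.2, -1.2, 6.5]
opening: 0.0354
t: 4.15
tool_pos: [0.4543, 0.2745, 0.2112]
tool_rot: [2.153, 2.284, 0.012]
contact_force: [0.4, 0.2, -0.3]
opening: 0.0356
t 4.2 pos [0.4529 0.2739 0.2076] q [ 0.4  -0.16  1.87  0.    1.43  0.34] F [-0.2  0.1 -1.8] open 0.0356
SHIFT [-23.89   3.41   1.73] TURN [ 0.003 -0.002 -0.24 ]
```

View pics/w2.png

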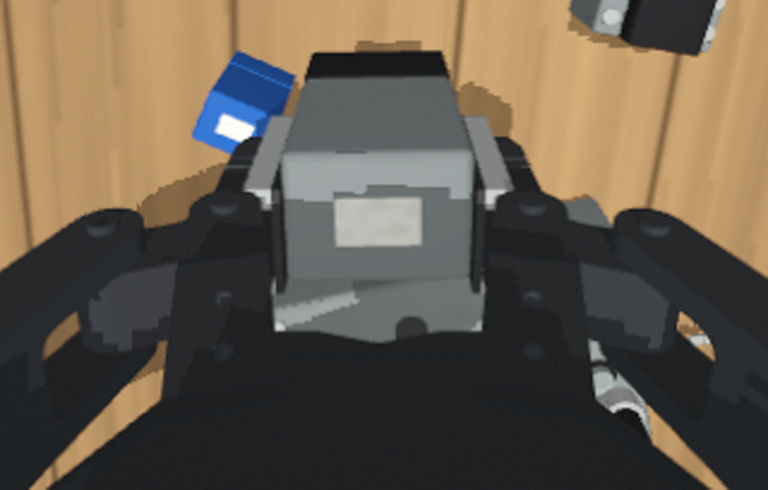

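The relay is held upright and square between the pads; its top face runs from (283,150) to (473,280) in the crop. Next I measure its offset in the tool frame.

```bash
python3 -c "
from h import *
c=np.load('wc2.npy',allow_pickle=True)[0]; o=get_obs(); z=o['tool_pos'][2]+.0275
f=lambda x,y,z:totool(ray('wrist',(100+(x+.5)/2.4-.5,180+(y+.5)/2.4-.5),z,c)).round(2)
for p in[(283,150),(470,150),(473,280),(283,280),(378,222)]: print(f(*p,z))
print(f(305,77,z-.047), f(450,77,z-.047))
plan(W(-.02,.045,.19),.2988)"
```

```text
[ 1.52 -1.65 -2.75]
[ 1.5   1.82 -2.74]
[-1.32  2.   -2.75]
[-1.3  -1.76 -2.76]
[-0.01  0.11 -2.75]
[ 1.26 -1.73  1.95] [1.25 1.99 1.96]
t 4.2 pos [0.4529 0.2739 0.2076] q [ 0.4  -0.16  1.87  0.    1.43  0.34] F [-0.2  0.1 -1.8] open 0.0356
SHIFT [-23.89   3.41   1.73] TURN [ 0.003 -0.002 -0.24 ]
```

```bash
python3 -m jog '[[0,0,-3,0,0,0,255],[-4,0.5,-3,0,0,-0.06,255],[-8,1,-3,0,0,-0.12,255],[-12,1.6,-3,0,0,-0.18,255],[-16,2.3,-3,0,0,-0.24,255],[-20,2.9,-3,0,0,-0.24,255],[-23.9,3.4,-3,0,0,-0.24,255],[-23.9,3.4,-3,0,0,-0.24,255]]'; python3 -c "
from h import *
plan(W(-.02,-.045,.235),.2988)"
```

```text
t: 4.87
tool_pos: [0.5003, 0.0316, 0.2341]
tool_rot: [-1.874, -2.52, 0.003]
contact_force: [0.1, 0.2, -1.1]
opening: 0.0357
t 4.87 pos [0.5003 0.0316 0.2341] q [-0.09 -0.24  1.9  -0.    1.49 -0.38] F [ 0.1  0.2 -1.1] open 0.0357
SHIFT [-8.46  0.3  -0.09] TURN [-0.002  0.    -0.007]
```

```bash
python3 -m jog '[[-4,0.2,0,0,0,0,255],[-7,0.3,0,0,0,0,255],[-8.5,0.3,0,0,0,0,255],[-8.5,0.3,0,0,0,0,255],[-8.5,0.3,0,0,0,0,255],[-8.5,0.3,0,0,0,0,255],[-8.5,0.3,0,0,0,0,255]]'; python3 -c "
from h import *
c=calibration('wrist');np.save('wc3.npy',[c]);shot('wrist','w3.png',(130,100,390,340),2.5)
plan(W(-.02,.045,.235),.2988)
a=proj('wrist',[W(-.02,.045,.074),W(-.02,.1,.127)],c);print((a+.5-[130,100])*2.5-.5)"
```

```text
t: 5.45
tool_pos: [0.527, -0.0477, 0.233]
tool_rot: [-1.871, -2.52, 0.004]
contact_force: [0.0, -0.8, -1.6]
opening: 0.0357
t 5.5 pos [ 0.5272 -0.0477  0.2334] q [-0.23 -0.17  1.84 -0.    1.48 -0.52] F [-0.4 -0.5 -2. ] open 0.0355
SHIFT [ 8.91 -0.04 -0.15] TURN [-0.003 -0.001 -0.005]
[[ 320.68174856  -10.93688274]
 [ 320.00018066 -209.917468  ]]
```

View pics/w3.png

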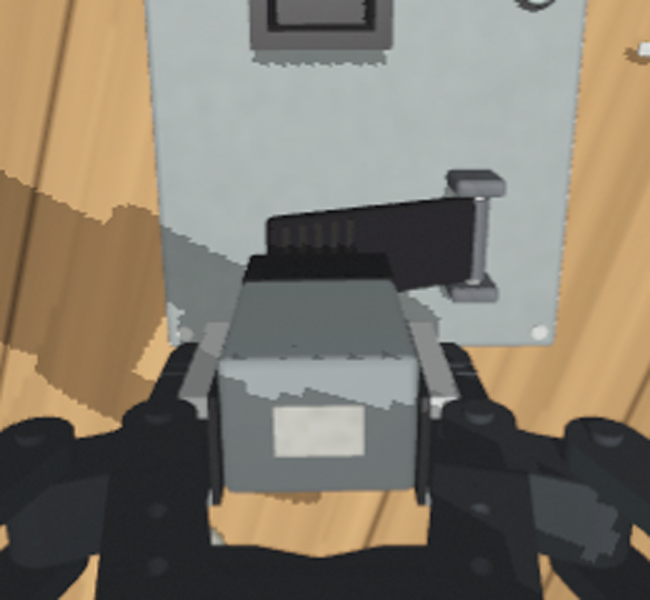

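The socket is cut off at the top of that crop, so I'll re-crop the same picture.

```bash
python3 -c "
import cv2
im=cv2.imread('pics/raw_w3.png')[0:140,170:370]
cv2.imwrite('pics/w3c.png',cv2.resize(im,None,fx=4,fy=4,interpolation=cv2.INTER_CUBIC))"
```

```text
(no output)
```

View pics/w3c.png

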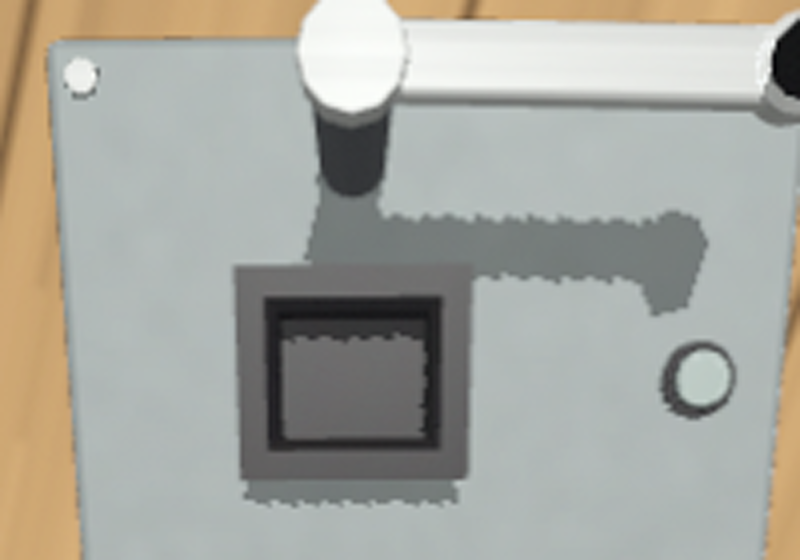

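The block top has corners (234,267), (474,265), (468,479) and (241,480). The mouth has corners (264,297), (443,296), (439,450) and (268,451).

```bash
python3 -c "
from h import *
c=np.load('wc3.npy',allow_pickle=True)[0]
g=lambda x,y,z:ray('wrist',(170+(x+.5)/4-.5,(y+.5)/4-.5),z,c)
for n,pts in dict(block=[(234,267),(474,265),(468,479),(241,480)],mouth=[(264,297),(443,296),(439,450),(268,451)]).items():
  w=np.array([g(*p,.074) for p in pts]); e=w[1]-w[0]+w[2]-w[3]; f=w[0]-w[3]+w[1]-w[2]
  print(n,w.mean(0).round(4),'yaw',np.arctan2(e[1],e[0]).round(4),np.arctan2(-f[0],f[1]).round(4),'size',np.linalg.norm(e)/2,np.linalg.norm(f)/2,'tool',totool(w.mean(0)).round(3))
print('pred',W(-.02,.045,.074))
o=get_obs();z=o['tool_pos'][2]+.0275
f=lambda x,y,z:totool(ray('wrist',(130+(x+.5)/2.5-.5,100+(y+.5)/2.5-.5),z,c)).round(2)
for p in[(220,360),(416,360),(416,490),(224,490),(318,431)]: print(f(*p,z))
M=Ro.from_rotvec(o['tool_rot']).as_matrix().round(4);print(M, 'yaw',np.arctan2(M[1,1],M[0,1]))
"
```

```text
block [0.5007 0.0392 0.074 ] yaw 0.3 0.2978 size 0.05942769652144846 0.05127969077241688 tool [ 9.075  0.03  15.947]
mouth [0.5005 0.0393 0.074 ] yaw 0.2994 0.295 size 0.04454152134932585 0.03698632762683754 tool [9.0860e+00 1.2000e-02 1.5947e+01]
pred [0.50103938 0.0374186  0.074     ]
[ 1.6  -1.77 -2.74]
[ 1.61  1.6  -2.75]
[-1.    1.71 -2.76]
[-1.01 -1.8  -2.75]
[ 0.22 -0.08 -2.75]
[[-2.892e-01  9.573e-01 -3.200e-03]
 [ 9.573e-01  2.892e-01 -3.000e-04]
 [ 7.000e-04 -3.200e-03 -1.000e+00]] yaw 0.2933819688134234
```

```bash
python3 -m jog '[[3.5,0,0,0,0,-0.005,255],[6.5,0,0,0,0,-0.005,255],[8.4,0,0,0,0,-0.005,255],[8.95,0,2,0,0,-0.005,255],[8.95,0,6,0,0,-0.005,255],[8.95,0,9,0,0,-0.005,255],[8.95,0,11,0,0,-0.005,255],[8.95,0,11,0,0,-0.005,255]]'; python3 -m jog '[[0,0,0,0,0,0,255],[0,0,0,0,0,0,255],[0,0,0,0,0,0,255]]'; python3 -c "
from h import *
X=np.array([.5272,-.0477,.1145]);M=np.array([[-.2892,.9573],[.9573,.2892]])
X[:2]+=M@[.0895,.0003];print(X)
plan(X,.298)"
```

```text
t: 6.17
tool_pos: [0.4966, 0.0393, 0.1178]
tool_rot: [-1.858, -2.52, 0.012]
contact_force: [-0.8, -0.0, -1.9]
opening: 0.0358
t: 6.42
tool_pos: [0.4977, 0.0395, 0.1197]
tool_rot: [-1.859, -2.522, 0.009]
contact_force: [0.3, 0.1, 0.1]
opening: 0.0358
[0.50160379 0.03806511 0.1145    ]
t 6.42 pos [0.4977 0.0395 0.1197] q [-0.07 -0.14  2.01 -0.    1.29 -0.37] F [0.3 0.1 0.1] open 0.0358
SHIFT [-0.25  0.33  0.52] TURN [-0.01  -0.003  0.003]
```

```bash
python3 -m jog '[[-0.25,0.33,0.4,-0.01,-0.003,0.003,255],[-0.25,0.33,0.4,-0.01,-0.003,0.003,255],[-0.25,0.33,0.4,-0.01,-0.003,0.003,255],[-0.25,0.33,0.4,-0.01,-0.003,0.003,255],[-0.25,0.33,0.4,-0.01,-0.003,0.003,255]]'; python3 -c "
from h import *
plan([.5016,.0381,.105],.298)"
```

```text
t: 6.83
tool_pos: [0.5017, 0.038, 0.116]
tool_rot: [1.868, 2.526, 0.001]
contact_force: [-0.1, -0.3, -2.1]
opening: 0.0357
t 6.83 pos [0.5017 0.038  0.116 ] q [-0.07 -0.13  2.01  0.    1.27 -0.37] F [-0.1 -0.3 -2.1] open 0.0357
SHIFT [ 0.02 -0.01  1.1 ] TURN [ 0.001 -0.    -0.001]
```

Position is now within 0.2 mm. I'll descend gently to 0.105, which is about 3.5 mm into the mouth.

```bash
python3 -m jog '[[0,0,0.3,0,0,0,255],[0,0,0.5,0,0,0,255],[0,0,0.7,0,0,0,255],[0,0,0.9,0,0,0,255],[0,0,1.1,0,0,0,255],[0,0,1.1,0,0,0,255],[0,0,1.1,0,0,0,255]]'; python3 -c "
from h import *
plan([.5016,.0381,.105],.298); print(get_obs()['wrist_torque'])"
```

```text
t: 7.42
tool_pos: [0.5016, 0.038, 0.1047]
tool_rot: [-1.868, -2.526, -0.001]
contact_force: [0.5, -0.6, -0.4]
opening: 0.0358
t 7.42 pos [0.5016 0.038  0.1047] q [-0.07 -0.12  2.01  0.    1.25 -0.37] F [ 0.5 -0.6 -0.4] open 0.0358
SHIFT [ 0.01  0.01 -0.03] TURN [ 0.    -0.001 -0.001]
[0.00656469 0.00073971 0.00459754]
```

No contact force with the relay 3.5 mm in, so I'll go on down.

```bash
python3 -m jog '[[0,0,0.4,0,0,0,255],[0,0,0.8,0,0,0,255],[0,0,1.1,0,0,0,255],[0,0,1.3,0,0,0,255],[0,0,1.45,0,0,0,255],[0,0,1.6,0,0,0,255],[0,0,1.65,0,0,0,255],[0,0,1.65,0,0,0,255]]'; python3 -c "
from h import *
plan([.5016,.0381,.0885],.298); print(get_obs()['wrist_torque'])"
```

```text
t: 8.08
tool_pos: [0.5017, 0.038, 0.0886]
tool_rot: [-1.868, -2.526, -0.001]
contact_force: [-2.1, -0.1, 3.4]
opening: 0.0357
t 8.08 pos [0.5017 0.038  0.0886] q [-0.07 -0.1   2.02  0.    1.21 -0.37] F [-2.1 -0.1  3.4] open 0.0357
SHIFT [ 0.01 -0.01  0.01] TURN [ 0. -0. -0.]
[-0.00405506  0.38885569  0.02071639]
```

```bash
python3 -m jog '[[0,0,0.1,0,0,0,255],[0,0,0.2,0,0,0,255],[0,0,0.25,0,0,0,255],[0,0,0.25,0,0,0,255]]'
```

```text
t: 8.42
tool_pos: [0.5018, 0.038, 0.0886]
tool_rot: [-1.867, -2.525, 0.001]
contact_force: [-9.8, -0.6, 15.2]
opening: 0.0358
```

It sits firmly on the floor: 15 N and no further travel. I'll release partly, then rise.

```bash
python3 -m jog '[[0,0,0,0,0,0,255],[0,0,0,0,0,0,80],[0,0,0,0,0,0,80],[0,0,0,0,0,0,80],[0,0,0,0,0,0,80],[0,0,0,0,0,0,80],[0,0,-1,0,0,0,80],[0,0,-3,0,0,0,80]]'; python3 -m jog '[[0,0,-4,0,0,0,80],[0,0,-8,0,0,0,80],[0,0,-11,0,0,0,80],[0,0,-11,0,0,0,255],[0,0,-11,0,0,0,255],[0,0,-11,0,0,0,255],[0,0,-11,0,0,0,255]]'; python3 -c "
from h import *
print(get_obs()['opening'])
shot('top','t2.png',(180,165,320,285),5)
plan(W(.067,.0975,.24),.2988)
for z in(.116,.074): print((proj('top',[W(-.02,.045,z)])+.5-[180,165])*5-.5)"
```

```text
t: 9.08
tool_pos: [0.4997, 0.0381, 0.1164]
tool_rot: [-1.864, -2.521, 0.006]
contact_force: [-1.2, -0.4, 0.3]
opening: 0.0587
t: 9.67
tool_pos: [0.4995, 0.0381, 0.2246]
tool_rot: [-1.862, -2.519, 0.009]
contact_force: [-0.5, 0.3, 0.2]
opening: 0.0101
0.010097216936059122
t 9.72 pos [0.4994 0.0381 0.2243] q [-0.07 -0.23  1.91  0.    1.48 -0.37] F [0.4 0.3 0.6] open 0.0028
SHIFT [ 5.15  8.81 -1.64] TURN [-0.01  -0.004 -0.001]
[[283.88242783 360.0112349 ]]
[[286.66256166 361.66407473]]
```

View pics/t2.png

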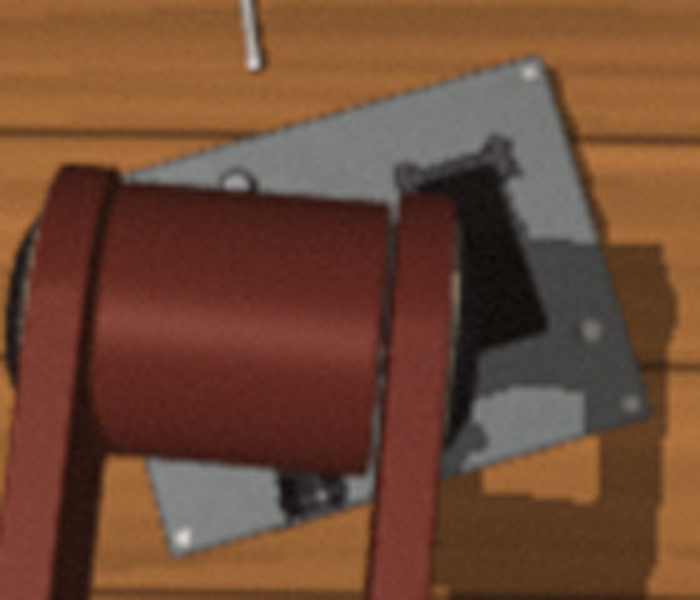

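The arm hides the socket from the top camera; the lever passing over the relay will be the check. Next I go beside the knob on its +y side with the fingers closed.

```bash
cat >> h.py <<'E'
def knob(a,off,z):
    return W(-.02+.088*np.sin(a)+off*np.cos(a), .1-.088*np.cos(a)+off*np.sin(a), z)
E
python3 -c "
from h import *
plan(knob(1.53,.033,.225),th)
plan(knob(1.53,.033,.144),th)"
```

```text
t 9.72 pos [0.4994 0.0381 0.2243] q [-0.07 -0.23  1.91  0.    1.48 -0.37] F [0.4 0.3 0.6] open 0.0028
SHIFT [ 8.33  9.05 -0.13] TURN [-0.01  -0.004 -0.001]
t 9.72 pos [0.4994 0.0381 0.2243] q [-0.07 -0.23  1.91  0.    1.48 -0.37] F [0.4 0.3 0.6] open 0.0028
SHIFT [8.3  9.14 7.97] TURN [-0.01  -0.004 -0.001]
```

```bash
python3 -m jog '[[2.7,3,0,-0.01,-0.004,0,255],[5.5,6,0,-0.01,-0.004,0,255],[8.3,9,0,-0.01,-0.004,0,255],[8.3,9.1,0,-0.01,-0.004,0,255],[8.3,9.1,3,-0.01,-0.004,0,255],[8.3,9.1,6,-0.01,-0.004,0,255],[8.3,9.1,8,-0.01,-0.004,0,255],[8.3,9.1,8,-0.01,-0.004,0,255]]'; python3 -m jog '[[0,0,0,0,0,0,255]]'; python3 -c "
from h import *
for a in (1.53,1.4,1.28,1.16,1.04): plan(knob(a,.018,.144),th+a-np.pi/2)"
```

```text
t: 10.38
tool_pos: [0.5564, 0.1436, 0.136]
tool_rot: [-1.861, -2.518, 0.015]
contact_force: [-0.5, -0.1, -0.8]
opening: -0.0002
t: 10.47
tool_pos: [0.5559, 0.1434, 0.1351]
tool_rot: [-1.86, -2.517, 0.017]
contact_force: [0.7, 0.4, 1.8]
opening: -0.0001
t 10.47 pos [0.5559 0.1434 0.1351] q [ 0.12  0.03  1.82 -0.    1.31 -0.17] F [0.7 0.4 1.8] open -0.0001
SHIFT [-1.57  0.49 -0.9 ] TURN [-0.016 -0.002  0.04 ]
t 10.47 pos [0.5559 0.1434 0.1351] q [ 0.12  0.03  1.82 -0.    1.31 -0.17] F [0.7 0.4 1.8] open -0.0001
SHIFT [-2.73  0.61 -0.9 ] TURN [-0.016 -0.001  0.17 ]
t 10.47 pos [0.5559 0.1434 0.1351] q [ 0.12  0.03  1.82 -0.    1.31 -0.17] F [0.7 0.4 1.8] open -0.0001
SHIFT [-3.81  0.58 -0.91] TURN [-0.016 -0.     0.29 ]
t 10.47 pos [0.5559 0.1434 0.1351] q [ 0.12  0.03  1.82 -0.    1.31 -0.17] F [0.7 0.4 1.8] open -0.0001
SHIFT [-4.87  0.42 -0.91] TURN [-0.016  0.001  0.41 ]
t 10.47 pos [0.5559 0.1434 0.1351] q [ 0.12  0.03  1.82 -0.    1.31 -0.17] F [0.7 0.4 1.8] open -0.0001
SHIFT [-5.91  0.13 -0.9 ] TURN [-0.016  0.002  0.53 ]
```

```bash
python3 -m jog '[[0,0.5,-0.9,-0.016,0,0.04,255],[0,0.5,-0.9,-0.016,0,0.04,255],[-1.5,0.5,-0.9,-0.016,0,0.04,255],[-2.1,0.55,-0.9,-0.016,0,0.1,255],[-2.7,0.6,-0.9,-0.016,0,0.17,255],[-3.3,0.6,-0.9,-0.016,0,0.23,255],[-3.8,0.6,-0.9,-0.016,0,0.29,255],[-4.4,0.5,-0.9,-0.016,0,0.35,255]]'; python3 -c "
from h import *
for a in (1.04,.92,.8,.68,.56,.44): plan(knob(a,.018,.144),th+a-np.pi/2)" | sed '3~2d;'
```

```text
t: 11.13
tool_pos: [0.5745, 0.1028, 0.1457]
tool_rot: [2.28, 2.16, 0.003]
contact_force: [-0.9, 1.2, 0.1]
opening: -0.0
t 11.13 pos [0.5745 0.1028 0.1457] q [0.05 0.03 1.8  0.   1.31 0.1 ] F [-0.9  1.2  0.1] open -0.0
SHIFT [-1.55  0.09  0.17] TURN [ 0.002 -0.001  0.178]
SHIFT [-2.63  0.06  0.16] TURN [ 0.002 -0.001  0.298]
SHIFT [-3.69 -0.11  0.16] TURN [ 0.002 -0.001  0.418]
SHIFT [-4.73 -0.4   0.16] TURN [ 0.002 -0.001  0.538]
SHIFT [-5.72 -0.82  0.16] TURN [ 0.002 -0.001  0.658]
SHIFT [-6.66 -1.35  0.16] TURN [ 0.002 -0.001  0.778]
```

Force is about 1.5 N, so the knob is moving as expected. I'll carry on.

```bash
python3 -m jog '[[-0.8,0.1,0.1,0,0,0.09,255],[-1.55,0.1,0.1,0,0,0.18,255],[-2.6,0.05,0.1,0,0,0.3,255],[-3.7,-0.1,0.1,0,0,0.42,255],[-4.7,-0.4,0.1,0,0,0.54,255],[-5.7,-0.8,0.1,0,0,0.66,255],[-6.7,-1.35,0.1,0,0,0.78,255],[-6.7,-1.35,0.1,0,0,0.78,255]]'; python3 -c "
from h import *
for a in (.44,.33,.22,.11,0,-.06): plan(knob(a,.018,.144),th+a-np.pi/2)" | sed '3~2d;'
```

```text
t: 11.8
tool_pos: [0.5576, 0.0353, 0.1461]
tool_rot: [2.931, 1.127, 0.006]
contact_force: [0.4, 0.1, 0.2]
opening: 0.0
t 11.8 pos [0.5576 0.0353 0.1461] q [-0.07 -0.03  1.86  0.    1.31  0.77] F [0.4 0.1 0.2] open 0.0
SHIFT [ 0.1  -0.14  0.21] TURN [ 0.003 -0.003 -0.005]
SHIFT [-0.87  0.01  0.21] TURN [ 0.003 -0.003  0.105]
SHIFT [-1.86  0.05  0.2 ] TURN [ 0.002 -0.003  0.215]
SHIFT [-2.84 -0.02  0.2 ] TURN [ 0.002 -0.003  0.325]
SHIFT [-3.82 -0.19  0.2 ] TURN [ 0.002 -0.003  0.435]
SHIFT [-4.34 -0.33  0.2 ] TURN [ 0.002 -0.003  0.495]
```

```bash
python3 -m jog '[[-0.9,0,0.1,0,0,0.1,255],[-1.9,0,0.1,0,0,0.21,255],[-2.6,0,0.1,0,0,0.3,255],[-3.2,-0.1,0.1,0,0,0.38,255],[-3.7,-0.15,0.1,0,0,0.44,255],[-4.0,-0.2,0.1,0,0,0.44,255],[-4.2,-0.2,0.1,0,0,0.44,255],[-4.2,-0.2,0.1,0,0,0.44,255]]'; python3 -c "
from h import *
plan(knob(0,.018,.144),th-np.pi/2)"
```

```text
t: 12.47
tool_pos: [0.5282, 0.0107, 0.1466]
tool_rot: [-3.104, -0.466, -0.022]
contact_force: [9.9, 6.8, -3.7]
opening: -0.0001
t 12.47 pos [0.5282 0.0107 0.1466] q [-0.12 -0.11  1.93  0.01  1.31  1.15] F [ 9.9  6.8 -3.7] open -0.0001
SHIFT [-0.01 -0.06  0.26] TURN [-0.    -0.014 -0.001]
```

There are 12 N at the knob with the lever at the computed shut angle, so it is at its stop; a relay not fully home would have blocked it near 0.45 rad. I back off and rise, then go over the pad.

```bash
python3 -m jog '[[0.5,0,0,0,0,0,255],[1.5,0,0,0,0,0,255],[1.5,0,-2,0,0,0,255],[1.5,0,-5,0,0,0,255],[1.5,0,-6,0,0,0,255],[1.5,0,-6,0,0,0,255]]'; python3 -c "
from h import *
print(W(-.02,-.065,.14));plan(W(-.02,-.065,.14),th-np.pi/2)"
```

```text
t: 12.97
tool_pos: [0.5443, 0.0146, 0.2111]
tool_rot: [-3.106, -0.469, -0.034]
contact_force: [0.2, -0.2, 0.1]
opening: -0.0001
[ 0.53342047 -0.06770735  0.14      ]
t 12.97 pos [0.5443 0.0146 0.2111] q [-0.11 -0.14  1.84  0.01  1.41  1.16] F [ 0.2 -0.2  0.1] open -0.0001
SHIFT [-3.62  7.52  7.05] TURN [ 0.003 -0.021  0.001]
```

```bash
python3 -m jog '[[-1.8,3.7,0,0,-0.02,0,255],[-3.6,7.5,0,0,-0.02,0,255],[-3.6,7.5,0,0,-0.02,0,255],[-3.6,7.5,3,0,-0.02,0,255],[-3.6,7.5,6,0,-0.02,0,255],[-3.6,7.5,7,0,-0.02,0,255],[-3.6,7.5,7,0,-0.02,0,255],[-3.6,7.5,7,0,-0.02,0,255]]';  python3 -c "
from h import *
plan(W(-.02,-.065,.12),th-np.pi/2)
im=get_image('scene')[:,:,::-1][130:250,190:340]; cv2.imwrite('pics/s2.png',cv2.resize(im,None,fx=5,fy=5,interpolation=cv2.INTER_CUBIC))"
```

```text
t: 13.63
tool_pos: [0.5331, -0.067, 0.1396]
tool_rot: [3.105, 0.47, -0.001]
contact_force: [0.4, -1.1, 0.8]
opening: 0.0
t 13.63 pos [ 0.5331 -0.067   0.1396] q [-0.26 -0.07  1.91 -0.    1.31  1.01] F [ 0.4 -1.1  0.8] open 0.0
SHIFT [0.01 0.07 1.96] TURN [0.002 0.001 0.001]
```

View pics/s2.png

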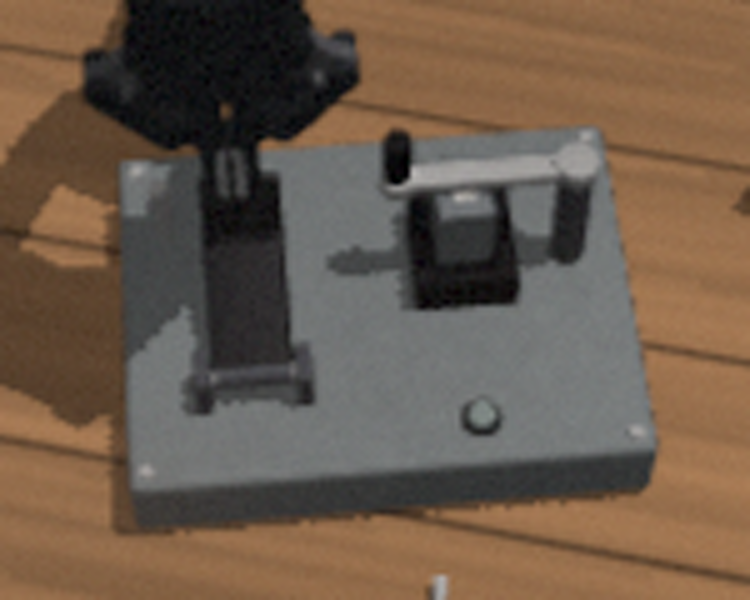

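The scene view shows the lever lying across the relay (knob at (397,155), pivot at (575,165), relay in the socket at (467,215)) and the fingers over the pad at (232,180). I descend to just above contact, then press in small steps.

```bash
python3 -m jog '[[0,0.07,1,0,0,0,255],[0,0.07,1.9,0,0,0,255],[0,0.07,2.3,0,0,0,255],[0,0.07,2.3,0,0,0,255],[0,0.07,2.3,0,0,0,255]]';  python3 -m jog '[[0,0,0.2,0,0,0,255],[0,0,0.4,0,0,0,255],[0,0,0.6,0,0,0,255],[0,0,0.8,0,0,0,255],[0,0,0.8,0,0,0,255]]'; python3 -c "
from h import *
plan(W(-.02,-.065,.097),th-np.pi/2)"
```

```text
t: 14.1
tool_pos: [0.5342, -0.0679, 0.1179]
tool_rot: [3.104, 0.47, 0.003]
contact_force: [0.3, 0.9, 0.7]
opening: 0.0
t: 14.52
tool_pos: [0.5347, -0.0682, 0.1108]
tool_rot: [3.103, 0.469, 0.004]
contact_force: [-1.0, 0.9, 5.2]
opening: 0.0001
t 14.52 pos [ 0.5347 -0.0682  0.1108] q [-0.26 -0.04  1.93 -0.    1.25  1.01] F [-1.   0.9  5.2] open 0.0001
SHIFT [-0.11 -0.09  1.38] TURN [ 0.004 -0.002  0.001]
```

Contact at the predicted height. I now press to half-way.

```bash
python3 -m jog '[[0,0,0.3,0,0,0,255],[0,0,0.6,0,0,0,255],[0,0,0.9,0,0,0,255],[0,0,1.1,0,0,0,255],[0,0,1.1,0,0,0,255],[0,0,1.1,0,0,0,255]]'; python3 -c "
from h import *
plan(W(-.02,-.065,.097),th-np.pi/2)"
```

```text
t: 15.02
tool_pos: [0.5355, -0.0688, 0.1016]
tool_rot: [3.101, 0.469, 0.006]
contact_force: [-3.0, 0.0, 9.5]
opening: -0.0003
t 15.02 pos [ 0.5355 -0.0688  0.1016] q [-0.26 -0.03  1.93 -0.    1.23  1.01] F [-3.   0.   9.5] open -0.0003
SHIFT [-0.16 -0.16  0.46] TURN [ 0.005 -0.003  0.002]
```

```bash
python3 -m jog '[[-0.1,-0.1,0.2,0,0,0,255],[-0.1,-0.15,0.4,0,0,0,255],[-0.15,-0.15,0.5,0,0,0,255],[-0.15,-0.15,0.5,0,0,0,255],[-0.15,-0.15,0.5,0,0,0,255],[-0.15,-0.15,0.5,0,0,0,255]]'; python3 -c "
from h import *
plan(W(-.02,-.065,.097),th-np.pi/2)
im=get_image('scene')[:,:,::-1][120:220,195:315]; cv2.imwrite('pics/s3.png',cv2.resize(im,None,fx=6,fy=6,interpolation=cv2.INTER_CUBIC))"
```

```text
t: 15.52
tool_pos: [0.535, -0.0687, 0.0991]
tool_rot: [3.099, 0.469, 0.01]
contact_force: [-3.3, -1.4, 9.0]
opening: -0.0002
t 15.52 pos [ 0.535  -0.0687  0.0991] q [-0.26 -0.03  1.94 -0.    1.22  1.01] F [-3.3 -1.4  9. ] open -0.0002
SHIFT [-0.13 -0.15  0.2 ] TURN [ 0.008 -0.005  0.002]
```

View pics/s3.png

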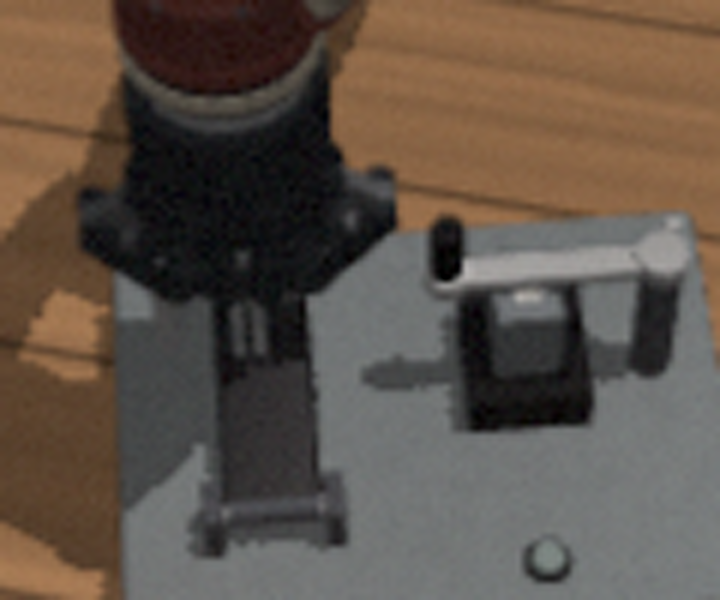

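The relay is seated under the shut lever. The gauge post is hidden by the gripper, so I judge by height and force: the paddle is at about 0.17 rad with 9 N. I'll add about 2 mm.

```bash
python3 -m jog '[[-0.05,-0.05,0.3,0,0,0,255],[-0.05,-0.05,0.4,0,0,0,255],[-0.05,-0.05,0.45,0,0,0,255],[-0.05,-0.05,0.45,0,0,0,255],[-0.05,-0.05,0.45,0,0,0,255],[-0.05,-0.05,0.45,0,0,0,255],[-0.05,-0.05,0.45,0,0,0,255],[-0.05,-0.05,0.45,0,0,0,255]]'; python3 -c "
from h import *
plan(W(-.02,-.065,.097),th-np.pi/2)
for i in range(5): shot('scene','s4.png')
c=calibration('wrist');np.save('wc4.npy',[c])
shot('wrist','w4.png',None,1.5)
plan(W(-.02,-.065,.097),th-np.pi/2)"
```

```text
t: 16.23
tool_pos: [0.535, -0.069, 0.0967]
tool_rot: [3.098, 0.469, 0.011]
contact_force: [-4.9, -1.0, 10.6]
opening: 0.0002
t 16.23 pos [ 0.535  -0.069   0.0967] q [-0.26 -0.02  1.94 -0.01  1.22  1.01] F [-4.9 -1.  10.6] open 0.0002
SHIFT [-0.11 -0.17 -0.03] TURN [ 0.01  -0.005  0.002]
t 16.53 pos [ 0.535  -0.069   0.0967] q [-0.26 -0.02  1.94 -0.01  1.22  1.01] F [-5.2 -0.4  9.4] open 0.0003
SHIFT [-0.11 -0.17 -0.03] TURN [ 0.01  -0.005  0.002]
```

View pics/w4.png

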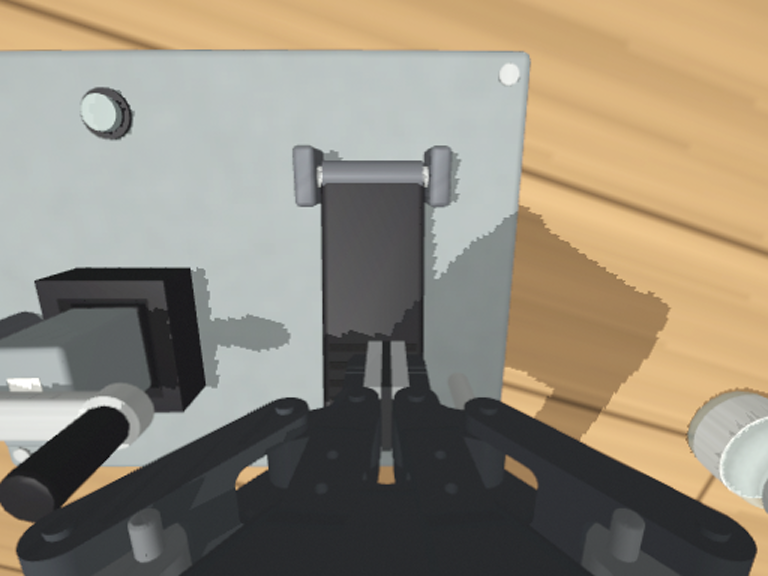

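The wrist view shows the fingers on the pad at (387,370), the relay in the socket and the lever across it. Height gives 0.20 rad, travel since contact about 0.19, and force is 9–11 N and steady. I'm handing in.

```bash
python3 -c "
from station import *
print(finish_job()); o=get_obs(); print(o['t'],o['tool_pos'],o['contact_force'])"
```

```text
the job is handed in; nothing more can be done
None
the job is handed in; nothing more can be done
```

I put the relay in the socket, swung the locking lever shut over it, and handed the job in at about 16.5 s with closed fingers still holding the paddle about half-way. No verdict is reported.

**Last checks**
- **Relay:** it stopped on the socket floor at the expected height, with 15 N of push and no further travel. The arm hid the socket from the top camera at that point, so the later scene and wrist views are what show it seated.
- **Lever:** it swept across the relay without being blocked and met its stop at the computed shut angle, with about 12 N at the knob. The scene view shows it lying across the relay.
- **Paddle:** the three estimates agree to within about 0.03 rad. Fingertip height gives about 0.20 rad, travel since first contact about 0.18–0.19, and the upward force of 9–11 N fits roughly 0.2. The fingertip position held steady for the last 0.3 s.
- **Not confirmed:** I could not check the paddle against the gauge post, because the gripper hid its top.
- **Disagreement:** the wrist and top cameras differed by about 2 mm on the socket's position. I used a value in between, and the relay went in without contact force.
- **Bystanders:** I kept clear of the contactor, jar, driver and blue look-alikes and felt no stray contact. I did not measure their positions again at the end.

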